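Hang up the hearing protectors and lock the rack

TASK

Stow the yellow hearing protectors on the green rack: slide the rack's red lock knob back to its open end stop, then hang the protectors by their headband over the steel bar at its yellow mark, one ear cup on each side, lowering them on rather than letting them fall. Once they hang still and you have let go, slide the red knob fully home to its other end stop so that the lock rod reaches over the headband. Leave everything else where it is.

Things in the scene. Friction and masses are not known exactly. Their poses are not given: they have to be found in the camera images.
- rack: Green steel hanging rack, fixed. Origin: centre of the underside of its 90 (x) x 440 (y) x 8 mm base plate, z up. Along its y, at x = 0, runs a 16 mm round steel bar (top at z = 165 mm) from a thin end post at y = -206 mm (top 167 mm) to y = 0, where the lock housing begins (50 mm wide, y = -5 to 215 mm, top at z = 194 mm). The bar is free from above between them.
- rack_hang (a point): Point on top of the steel bar at the middle of its 50 mm yellow mark (0, -100, 165 mm in the rack's frame): where the underside of the headband's crown is to rest.
- bolt (a joint): Lock travel along the rack's y, m: 0 = fully home (locked), 0.11 = against the open stop. 3 N friction, stays where left. Carries a 12 mm rod along y (axis at rack z = 211 mm) that reaches over the bar: tip at rack y = -140 mm when home, -30 mm when fully back. Home, it passes 14 mm above a hung headband; unless fully back it is in the way of hanging.
- bolt_knob (a point): Centre of the top of the lock's red knob, 24 x 24 mm and 40 mm tall (z = 225 to 265 mm in the rack's frame), standing on a steel carriage 32 x 44 mm. It moves with the lock: rack y = 50 mm when home, 160 mm when fully back.
- muffs_yellow: Yellow hearing protectors to hang, 0.24 kg, standing on their cups; 132 mm ear to ear (own x), 151 mm tall. Origin: midway between the cups, at the underside, z up. Cups 56 mm wide (y), 70 mm tall, 58 mm gap between. Black crown pad 32 mm wide in y (grip this width from above), x = -40 to 40 mm, 26 mm thick, a shallow roof. Hung, own y lies along the rack's y, either way round.
- muffs_yellow_crown (a point): Underside of the yellow protectors' crown pad at its ridge (0, 0, 125 mm in their frame); the pad's top is 26 mm above, its ends 10 mm lower. Fingertips reaching below this point would meet the bar when hanging.
- muffs_blue: Blue hearing protectors, same shape and size; leave alone. Origin at the underside, z up.
- can: Red and white spray can, 60 mm diameter, 110 mm tall, upright; leave alone. Origin at the centre of its underside.
- magnet: Red welding magnet, 30 x 50 x 15 mm, lying on the rack's base plate under the bar; leave alone (hung protectors clear it). Origin at its underside.
- tin: Metal tin 68 mm diameter, 90 mm tall, with welding rods standing up to 215 mm; leave alone. Origin at its underside.
- brush: Brush, 160 mm long, lying behind the rack; leave alone.
- hammer: Hammer, 240 mm long, lying behind the rack; leave alone.
- clamp: Blue C-clamp, about 115 x 90 x 18 mm, lying flat; leave alone.
There are look-alikes about, which are no part of the job. What is shaped like the muffs_yellow but orange or purple is not meant.

How it is judged:
By the outcome, as a careful person would: the job done as asked, in the order asked, and still so for the second after the job is handed in, with the robot touching nothing.
It also fails if it takes over 67 s, if anything falls off the work surface, if the arm or the gripper's body presses on something with over 40 N, if the wrist force passes 120 N, or if a joint passes its speed limit or range.

ROBOT

A 6-joint arm with a two-finger parallel gripper is mounted at the origin on the work surface. World frame = base frame: x ahead of the robot, y to its left, z up, the work surface at z = 0. Lengths are in m, angles in rad, forces in N, time in s.
With the tool pointing down it reaches from about 0.35 to 0.975 m from the base axis. Payload 4.9 kg.
Tool frame: the origin (TCP) lies at the very end of the fingers, on their centre line; the grasp point (between the pads) lies ctrl.hold_point_z behind it (ctrl.hold_point_z is the distance from the TCP to the grasp point, in m); z points along the fingers, y is the line along which they close (so a half turn about z gives the same grasp; the last joint's range is limited). The gripper opens to 85 mm and grips with 20 to 120 N. Pads are 22 mm wide; open, the fingers measure 114 mm over their backs; the gripper's body (76 mm by 85 mm) begins 54 mm behind the grasp point. The pads swing forward as they close: fully open they stand 13 mm farther back than shut.
Start: joints at [1.153, 0.053, 1.613, -0, 1.476, -0.119], TCP at [0.184, 0.597, 0.231] pointing down, gripper open.
Joint ranges: [-3.01, 3.01], [-1.01, 2.22], [0.06, 2.58], [-1.02, 4.17], [0.09, 2.62], [-3.14, 3.14]. Speed limits (rad/s): [2.57, 2.57, 3.14, 3.14, 3.14, 3.14].

INTERFACE

Orientations are given as a rotation vector (axis times angle).
In Python, from station import ctrl gives the robot as it stands. The module is installed in compiled form; this text tells all that it offers.
- The arm moves only by the tool jog_arm, never from a script. Its argument "deltas" is a list of rows, each a list of 3 entries, a list of its own where there are three numbers: the closure, from -1 (fully open) to 1 (shut), then the shift along the world's x, y, z scaled (see below), then the turn, a rotation vector about the world's x, y, z scaled (see below). A call has 1 to 12 rows; each row is the pose to reach, as a shift and turn from the pose commanded when the call began, turning the shorter way round; what a row does not reach only later rows make up. The controller multiplies each number of a shift by 0.4 m and each number of a turn by 180 degrees. A row lasts 1/12 s, in which the tool goes at most 41.7 mm and 7.16 degrees, less where a joint would pass 70% of its speed; a pose out of reach is approached as far as the arm can. A call with a number of a shift or a turn outside -1 to 1 is refused whole. A call with a gripper value outside its range is refused whole. The fingers move at their own pace and stop on an object; "squeeze" is the grip in N (left out, the last holds). Time passes only in rows, so rows that repeat a pose let the fingers close. It gives the time, the measured TCP pose, the force, the opening and the grip force at its end, in the units of the state.
- ctrl.get_obs(): the state, without advancing time (a new reading comes with each control period).
- ctrl.get_image(name): name is "side" or "top" or "wrist"; returns the picture (480x640x3 uint8, red, green, blue); there is no depth.
- ctrl.get_calibration(name): a dict with "K" (3x3 intrinsics, pixels), "dist_coeffs" ([k1, k2, p1, p2, k3] as OpenCV has them; the pictures are not rectified), "extrinsics" (4x4, takes a point from world to camera coordinates). Camera axes: x right, y down, z forward; pixel columns grow to the right and rows downward; lengths in m; the calibration is good to about 2 mm. A picture is of the moment at which its call begins: read the wrist's pose just before it. get_calibration takes no time and is no camera call; for the wrist camera it gives the pose at the moment of the call.
- ctrl.finish_job(): hands the job in; it is judged then, once.
The state is a dict: "t": time; "q": joint angles; "dq": joint speeds; "effort": joint torques, N m; "tool_pos": TCP position; "tool_rot": TCP orientation; "contact_force": force on the tool from outside, world axes, zero at the start; "wrist_torque": the same for the moment, N m; "opening": finger opening in m; "grip_force": force on a finger pad.
Only numpy, scipy, OpenCV 4.12 (cv2) and the standard library are available. Lean on these libraries where they do the work, as an engineer would, in place of code of your own. Each camera call takes 0.05 s, during which the arm holds its last target. There are 200 camera calls.

## Working session

There is one attempt and no reset: what is moved stays moved. The work goes in short steps, Python scripts to look and compute and a tool call to move; the robot and the scene stay as the last step left them, time stands still between calls to the robot, and variables do not carry over. Pictures are saved under pics/ and viewed, at most 10 in all, crops included, and the job is handed in when it is done.

Besides the shell and the picture viewer there is one more tool, called after ">>>" as name(argument=value, ...), one argument or row to a line, values as JSON. jog_arm: Moves the arm, as the interface text tells. Its arguments: {"type":"object","properties":{"deltas":{"type":"array","items":{"type":"array"}},"squeeze":{"type":"number"}},"required":["deltas"]}

```bash
mkdir -p pics; cat > h.py <<'E'
import numpy as np,cv2
from station import ctrl
def cal(n):
    c=ctrl.get_calibration(n);return np.array(c["K"]),np.array(c["dist_coeffs"]),np.array(c["extrinsics"])
def ray(n,px,c=None):
    K,d,E=c or cal(n)
    u=cv2.undistortPoints(np.array([[px]],float),K,d)[0,0]
    R,t=E[:3,:3],E[:3,3]
    return -R.T@t,R.T@np.array([u[0],u[1],1])
def plane(n,px,z,c=None):
    o,v=ray(n,px,c);return o+v*(z-o[2])/v[2]
def tri(a,b):
    A=[];B=[]
    for o,v in(a,b):
        v=v/np.linalg.norm(v);P=np.eye(3)-np.outer(v,v);A.append(P);B.append(P@o)
    return np.linalg.lstsq(np.vstack(A),np.hstack(B),rcond=None)[0]
def proj(n,p):
    K,d,E=cal(n)
    return cv2.projectPoints(np.atleast_2d(np.array(p,float)),cv2.Rodrigues(E[:3,:3])[0],E[:3,3],K,d)[0][:,0]
E
python3 - <<'E'
from h import *
for n in("top","side"):
    cv2.imwrite(f"pics/{n}0.png",ctrl.get_image(n)[:,:,::-1])
    K,d,E=cal(n);print(n,-E[:3,:3].T@E[:3,3],E[:3,:3].round(2).tolist(),K[0,0],d)
o=ctrl.get_obs();print(o["t"],o["tool_pos"],o["tool_rot"],o["opening"],ctrl.hold_point_z)
E
```

```text
top [4.54237881e-01 1.21928146e-03 1.35118652e+00] [[0.02, -1.0, 0.01], [-1.0, -0.02, -0.05], [0.05, -0.01, -1.0]] 439.715376325256 [-0.0008044  0.         0.         0.         0.       ]
side [0.38461557 1.22215169 0.84306994] [[-0.99, -0.11, -0.02], [-0.04, 0.48, -0.88], [0.11, -0.87, -0.48]] 583.8392997142747 [-0.04687505  0.          0.          0.          0.        ]
0.1 [0.18372948 0.59676642 0.2301475 ] [-4.67507209e-01 -3.10609624e+00  2.94062760e-03] 0.08540341989160584 0.0187
```

View pics/top0.png

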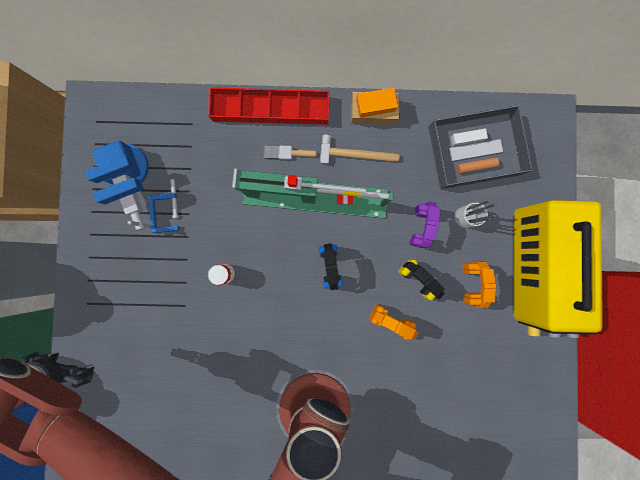

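View pics/side0.png

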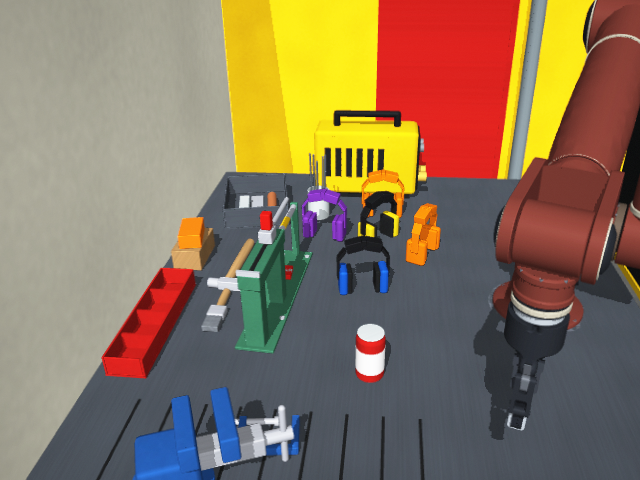

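Top view candidates for the yellow muffs: black band with yellow cups at (405,268)/(436,291). Look-alikes are orange at (480,284) and (394,322), purple at (425,225), blue at (330,266). By description it's the one at about (422,279). The red knob is at (292,181), and the rack runs from (235,180) to (390,205) with the bar end on the right (world -y).

```bash
python3 - <<'E'
from h import *
t=cv2.imread("pics/top0.png");s=cv2.imread("pics/side0.png")
a=cv2.resize(t[150:320,225:455],None,fx=3.4,fy=3.4,interpolation=cv2.INTER_CUBIC)[:575,:790]
cv2.imwrite("pics/cropt.png",a)
b=cv2.resize(s[165:355,195:445],None,fx=3.1,fy=3.1,interpolation=cv2.INTER_CUBIC)
cv2.imwrite("pics/crops.png",b)
def blobs(im,roi,lo,hi,name,mn=15):
    x0,y0,x1,y1=roi;h=cv2.cvtColor(im[y0:y1,x0:x1],cv2.COLOR_BGR2HSV)
    m=cv2.inRange(h,np.array(lo),np.array(hi));n,_,st,c=cv2.connectedComponentsWithStats(m)
    for i in range(1,n):
        if st[i,4]>=mn: print(name,(c[i]+[x0,y0]).round(1),st[i]+[x0,y0,0,0,0])
Y=((23,120,90),(34,255,255))
blobs(t,(395,250,455,310),*Y,"T yellow"); blobs(s,(350,180,405,245),*Y,"S yellow")
blobs(t,(330,180,400,210),*Y,"T mark",5); blobs(s,(250,190,320,260),*Y,"S mark",5)
blobs(t,(280,165,310,195),(0,150,60),(8,255,255),"T knob"); blobs(s,(250,200,285,250),(0,150,60),(8,255,255),"S knob")
G=((60,60,30),(85,255,255))
x0,y0=225,150
h=cv2.cvtColor(t[150:225,225:400],cv2.COLOR_BGR2HSV);m=cv2.inRange(h,*map(np.array,G))
p=np.argwhere(m)[:,::-1]+[225,150]
r=cv2.minAreaRect(p.astype(np.float32));print(r,cv2.boxPoints(r).tolist())
E
```

```text
T yellow [412.9 261.4] [407 259  11   6  31]
T yellow [403.7 270.8] [398 266  13  10  82]
T yellow [429.  295.9] [422 292  14   8  64]
S yellow [355.9 185.6] [350 180  16  13 164]
S yellow [382.4 186.9] [364 180  38  13 340]
S yellow [403.3 184. ] [401 180   4  13  22]
S yellow [393.5 221.9] [383 211  16  26 165]
S yellow [359.2 229.4] [358 222   5  15  46]
S yellow [369.7 230.3] [365 223  10  14 109]
T mark [351.4 193.2] [343 191  18   6  68]
S mark [285.1 221.3] [280 216  10  12  64]
T knob [292.  180.4] [288 175   9  12  91]
S knob [265.7 220. ] [260 211  13  19 213]
((313.445556640625, 194.04454040527344), (157.3153839111328, 33.63225555419922), 5.710593223571777) [[233.50494384765625, 202.95046997070312], [236.85150146484375, 169.48513793945312], [393.38616943359375, 185.13861083984375], [390.03961181640625, 218.60394287109375]]
```

View pics/cropt.png

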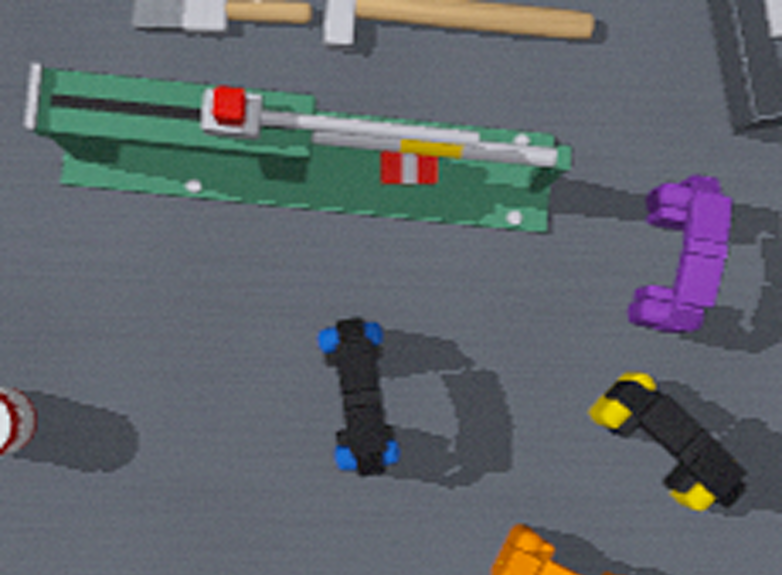

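View pics/crops.png

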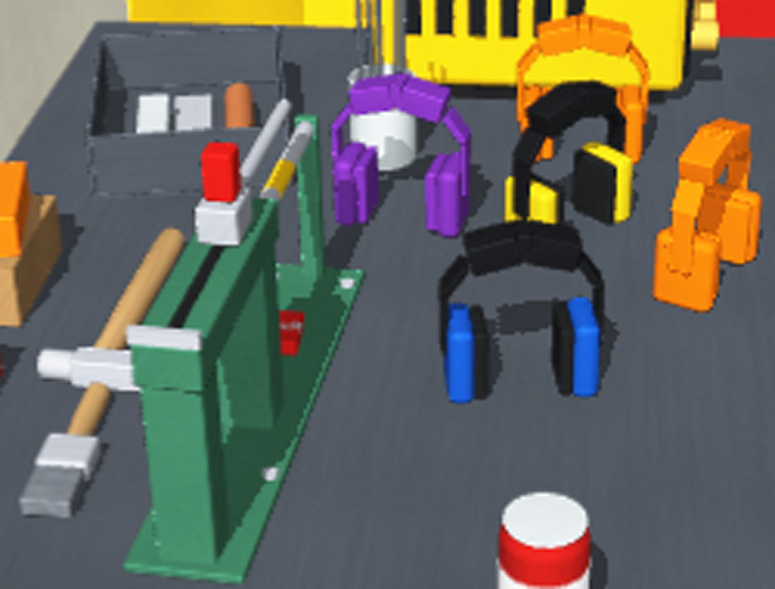

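The crops confirm the choice: black pad with yellow cups, ridge near crop px (683,442). The knob's top is at crop (229,104). The base plate's front corners are at (62,185) and (547,231), and the yellow mark is at (431,149).

```bash
python3 - <<'E'
from h import *
f=lambda u,v:(225+u/3.4-.35,150+v/3.4-.35)
A=plane("top",f(62,185),.008);B=plane("top",f(547,231),.008);C=plane("top",f(556,135),.008)
print("front corners",A,B,np.linalg.norm(A-B),C)
yr=(A-B)[:2]/np.linalg.norm((A-B)[:2]);xr=np.array([yr[1],-yr[0]])
print("yaw",np.degrees(np.arctan2(-yr[0],yr[1])))
O=(A+B)[:2]/2+xr*.045;print("origin",O)
loc=lambda p:(np.dot(p[:2]-O,xr),np.dot(p[:2]-O,yr))
k=plane("top",f(229,104),.265);print("knob",k,loc(k))
m=plane("top",f(431,149),.163);print("mark",m,loc(m))
h=plane("top",f(35,97),.194);print("house end",h,loc(h))
tip=plane("top",f(480,135),.211);print("rodtip",tip,loc(tip))
g=lambda u,v:(195+u/3.1-.35,165+v/3.1-.35)
mt=tri(ray("top",f(431,149)),ray("side",g(283,178)));print("mark tri",mt,loc(mt))
kt=tri(ray("top",f(229,104)),ray("side",g(220,146)));print("knob tri",kt,loc(kt))
c=plane("top",f(683,442),.151);print("crown",c)
e1=plane("top",f(646,400),.141);e2=plane("top",f(729,482),.141);print(e1,e2,(e1+e2)/2,np.linalg.norm(e1-e2),np.degrees(np.arctan2(*(e1-e2)[:2][::-1])))
w=cal("wrist");o=ctrl.get_obs();print("wristcam",-w[2][:3,:3].T@w[2][:3,3]-o["tool_pos"],w[2][2,:3],w[0][0,0])
E
```

```text
front corners [0.61342656 0.23570892 0.008     ] [ 0.58230954 -0.20257766  0.008     ] 0.4393897981690913 [ 0.66976947 -0.20937837  0.008     ]
yaw -4.061012057208822
origin [0.64275506 0.01337879]
knob [0.64545147 0.07085431 0.265     ] (np.float64(-0.0013807078209215392), np.float64(0.057522167289881784))
mark [ 0.63114711 -0.08506219  0.163     ] (np.float64(-0.0046073482103953295), np.float64(-0.09901588148238624))
house end [0.65968842 0.22642509 0.194     ] (np.float64(0.0018031801217873273), np.float64(0.21371057605277344))
rodtip [ 0.63575175 -0.11904691  0.211     ] (np.float64(0.0023924867215497987), np.float64(-0.1325891778497314))
mark tri [ 0.63186081 -0.08518151  0.16080429] (np.float64(-0.003886985931043094), np.float64(-0.09908435289520173))
knob tri [0.64642033 0.07093507 0.26648943] (np.float64(-0.00041999370276264996), np.float64(0.05767132995062669))
crown [ 0.40152847 -0.29275812  0.151     ]
[ 0.43429106 -0.26480538  0.141     ] [ 0.36972983 -0.33281658  0.141     ] [ 0.40201044 -0.29881098  0.141     ] 0.09377461037449202 46.49068800938667
wristcam [-0.07843663  0.02469577  0.14089141] [ 0.30531423 -0.09525281 -0.94747566] 425.70801778421264
```

>>> jog_arm(
  deltas=[
    [-1,[0,0,0.3],[0,0,0]],
    [-1,[0,0,0.3],[0,0,0]],
    [-1,[0.7,-0.7,0.3],[0,0,0.072]],
    [-1,[0.7,-0.7,0.3],[0,0,0.072]],
    [-1,[0.7,-0.7,0.3],[0,0,0.072]],
    [-1,[0.7,-0.7,0.3],[0,0,0.072]],
    [-1,[0.7,-0.7,0.3],[0,0,0.072]],
    [-1,[0.7,-0.7,0.3],[0,0,0.072]],
    [-1,[0.7,-0.7,0.3],[0,0,0.072]],
    [-1,[0.7,-0.7,0.3],[0,0,0.072]],
    [-1,[0.7,-0.7,0.3],[0,0,0.072]],
    [-1,[0.7,-0.7,0.3],[0,0,0.072]],
  ],
  squeeze=20,
)

```text
t: 1.1
tool_pos: [0.4661, 0.3142, 0.3512]
tool_rot: [0.119, 3.139, -0.002]
contact_force: [0.0, -0.4, -0.6]
opening: 0.0853
grip_force: 0.0
```

>>> jog_arm(
  deltas=[
    [-1,[0.45,-0.615,0],[0,0,0]],
    [-1,[0.45,-0.615,0],[0,0,0]],
    [-1,[0.45,-0.615,0],[0,0,0]],
    [-1,[0.45,-0.615,0],[0,0,0]],
    [-1,[0.45,-0.615,0],[0,0,0]],
    [-1,[0.45,-0.615,0],[0,0,0]],
    [-1,[0.45,-0.615,0],[0,0,0]],
    [-1,[0.45,-0.615,0],[0,0,0]],
    [-1,[0.45,-0.615,0],[0,0,0]],
    [-1,[0.45,-0.615,0],[0,0,0]],
  ],
)

```text
t: 1.93
tool_pos: [0.6438, 0.071, 0.3504]
tool_rot: [-0.116, -3.138, -0.001]
contact_force: [-0.9, 0.7, -0.2]
opening: 0.0856
grip_force: 0.0
```

```bash
python3 - <<'E'
from h import *
i=ctrl.get_image("wrist")[:,:,::-1];cv2.imwrite("pics/w1.png",i)
c=cal("wrist")
h=cv2.cvtColor(i,cv2.COLOR_BGR2HSV);m=cv2.inRange(h,np.array((0,150,60)),np.array((8,255,255)))
n,_,st,ce=cv2.connectedComponentsWithStats(m)
for k in range(1,n):
    if st[k,4]>200: print(ce[k],st[k],plane("wrist",ce[k],.265,c))
print(proj("wrist",[[.6455,.071,.265],[.6315,-.085,.165]]))
print(ctrl.get_obs()["tool_pos"])
E
```

```text
[204.82591876 175.6344294 ] [195 162  22  28 517] [0.59723852 0.01180531 0.265     ]
[177.200489   178.85085575] [168 165  21  28 409] [ 0.59774053 -0.00367558  0.265     ]
[321.92640477 244.85280955] [ 302  218   41   54 2011] [0.64132507 0.07201202 0.265     ]
[523.3766019  352.24183547] [ 477  326   73   66 2419] [0.72332289 0.19505701 0.265     ]
[356.9958598  378.46134628] [  264   333   195    90 14009] [0.73339849 0.08778433 0.265     ]
[[320.68467086 251.89032745]
 [126.87770978 205.36074191]]
[0.64349881 0.07195293 0.35082919]
```

View pics/w1.png

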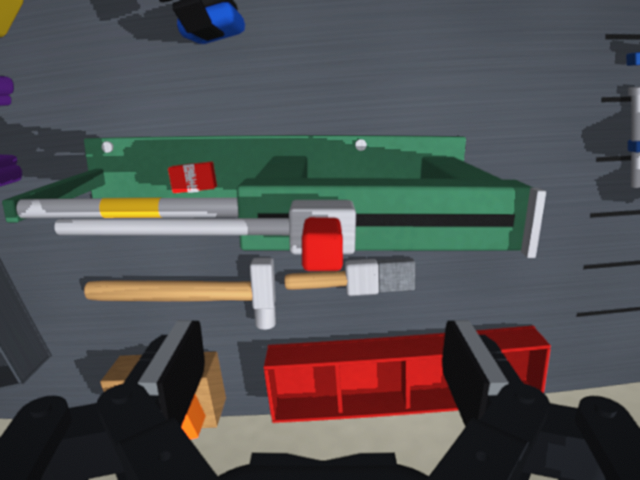

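The wrist view shows the knob top at about (322,250), where predicted, with the yellow mark at (130,208). Descending and gripping.

>>> jog_arm(
  deltas=[
    [-1,[0,0,-0.09],[0,0,0]],
    [-1,[0,0,-0.18],[0,0,0]],
    [-1,[0,0,-0.275],[0,0,0]],
    [-1,[0,0,-0.275],[0,0,0]],
    [-1,[0,0,-0.275],[0,0,0]],
    [0.2,[0,0,-0.275],[0,0,0]],
    [0.5,[0,0,-0.275],[0,0,0]],
    [1,[0,0,-0.275],[0,0,0]],
    [1,[0,0,-0.275],[0,0,0]],
    [1,[0,0,-0.275],[0,0,0]],
    [1,[0,0,-0.275],[0,0,0]],
    [1,[0,0,-0.275],[0,0,0]],
  ],
  squeeze=20,
)

```text
t: 2.98
tool_pos: [0.6446, 0.0712, 0.2431]
tool_rot: [0.114, 3.137, 0.0]
contact_force: [0.2, -0.2, 5.4]
opening: 0.0236
grip_force: 24.5
```

>>> jog_arm(
  deltas=[
    [1,[0.001,0.02,0.007],[0,0,0]],
    [1,[0.003,0.05,0.007],[0,0,0]],
    [1,[0.006,0.08,0.007],[0,0,0]],
    [1,[0.008,0.11,0.007],[0,0,0]],
    [1,[0.01,0.14,0.007],[0,0,0]],
    [1,[0.012,0.17,0.007],[0,0,0]],
    [1,[0.014,0.2,0.007],[0,0,0]],
    [1,[0.016,0.22,0.007],[0,0,0]],
    [1,[0.017,0.23,0.007],[0,0,0]],
    [1,[0.017,0.236,0.007],[0,0,0]],
    [1,[0.017,0.24,0.007],[0,0,0]],
    [1,[0.017,0.24,0.007],[0,0,0]],
  ],
)

```text
t: 3.98
tool_pos: [0.6518, 0.1672, 0.2432]
tool_rot: [0.114, 3.137, -0.002]
contact_force: [6.3, -1.1, -2.5]
opening: 0.0238
grip_force: 23.4
```

>>> jog_arm(
  deltas=[
    [1,[0,0.004,0],[0,0,0]],
    [1,[0,0.008,0],[0,0,0]],
    [1,[0.001,0.012,0],[0,0,0]],
    [1,[0.001,0.016,0],[0,0,0]],
    [1,[0.001,0.02,0],[0,0,0]],
    [1,[0.001,0.024,0],[0,0,0]],
    [1,[0.001,0.026,0],[0,0,0]],
    [1,[0.001,0.026,0],[0,0,0]],
  ],
)

```text
t: 4.65
tool_pos: [0.6523, 0.1731, 0.2432]
tool_rot: [0.118, 3.138, -0.014]
contact_force: [4.6, -14.7, -2.8]
opening: 0.0239
grip_force: 24.0
```

>>> jog_arm(
  deltas=[
    [0,[0,0,0],[0,0,0]],
    [-0.5,[0,0,0],[0,0,0]],
    [-0.5,[0,0,0],[0,0,0]],
    [-0.5,[0,0,0.1],[0,0,0]],
    [-0.5,[0,0,0.2],[0,0,0]],
    [-0.5,[0,0,0.3],[0,0,0]],
    [-1,[-0.45,-0.75,0.3],[0,0,-0.2]],
    [-1,[-0.45,-0.75,0.3],[0,0,-0.2]],
    [-1,[-0.45,-0.75,0.3],[0,0,-0.2]],
    [-1,[-0.45,-0.75,0.3],[0,0,-0.2]],
    [-1,[-0.45,-0.75,0.3],[0,0,-0.2]],
    [-1,[-0.45,-0.75,0.3],[0,0,-0.2]],
  ],
)

```text
t: 5.65
tool_pos: [0.5212, -0.0371, 0.3641]
tool_rot: [1.082, 2.949, 0.001]
contact_force: [0.4, -1.5, 0.5]
opening: 0.0855
grip_force: 0.0
```

```bash
python3 -c "
from h import *
o=ctrl.get_obs();print(o['q'],o['tool_pos'],np.array([.4018,-.296,.3])-o['tool_pos'])"
```

```text
[-2.13804147e-01 -2.37045872e-01  1.66649739e+00  4.45561919e-04
  1.71190489e+00 -1.08109789e+00] [ 0.52122591 -0.03711495  0.36414997] [-0.11942591 -0.25888505 -0.06414997]
```

>>> jog_arm(
  deltas=[
    [-1,[-0.3,-0.65,0],[0,0,-0.47]],
    [-1,[-0.3,-0.65,0],[0,0,-0.47]],
    [-1,[-0.3,-0.65,0],[0,0,-0.47]],
    [-1,[-0.3,-0.65,0],[0,0,-0.47]],
    [-1,[-0.3,-0.65,0],[0,0,-0.47]],
    [-1,[-0.3,-0.65,0],[0,0,-0.47]],
    [-1,[-0.3,-0.65,0],[0,0,-0.47]],
    [-1,[-0.3,-0.65,0],[0,0,-0.47]],
    [-1,[-0.3,-0.65,0],[0,0,-0.47]],
    [-1,[-0.3,-0.65,0],[0,0,-0.47]],
    [-1,[-0.3,-0.65,0],[0,0,-0.47]],
    [-1,[-0.3,-0.65,0],[0,0,-0.47]],
  ],
)

```text
t: 6.65
tool_pos: [0.4028, -0.2962, 0.3642]
tool_rot: [-2.787, -1.449, -0.001]
contact_force: [0.2, -0.3, -0.2]
opening: 0.0853
grip_force: 0.0
```

```bash
python3 - <<'E'
from h import *
c=cal("wrist");i=ctrl.get_image("wrist")[:,:,::-1];cv2.imwrite("pics/w2.png",i)
t=ctrl.get_image("top")[:,:,::-1];cv2.imwrite("pics/t2.png",t)
o=ctrl.get_obs();print(o['q'],o['tool_pos'],o["tool_rot"])
np.savez("w2.npz",K=c[0],d=c[1],E=c[2])
print(proj("wrist",[[.4018,-.296,.151]]))
E
```

```text
[-7.83149359e-01 -2.92440990e-01  1.71181664e+00  5.19337045e-04
  1.72217837e+00 -1.77552519e-01] [ 0.40285822 -0.29614844  0.36419036] [-2.78263469e+00 -1.45801602e+00 -7.87405238e-04]
[[321.6077321 198.7883943]]
```

View pics/w2.png

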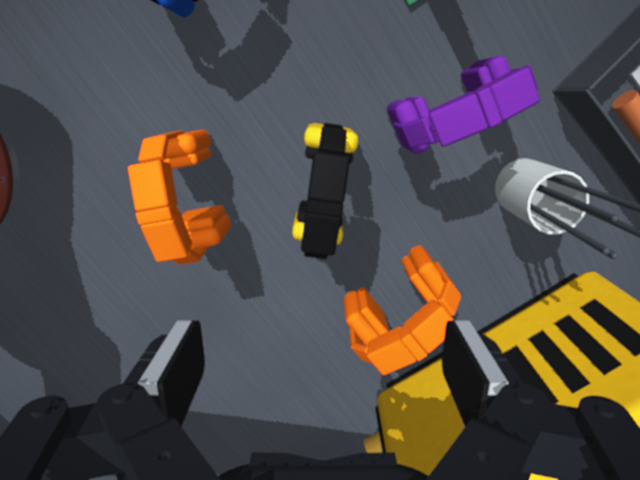

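Black pad with yellow cups: top at (333,135), ridge near (324,203), lower end near (321,250). Next I'll measure the pad's axis row by row.

```bash
python3 - <<'E'
from h import *
z=np.load("w2.npz");c=(z["K"],z["d"],z["E"])
i=cv2.imread("pics/w2.png");h=cv2.cvtColor(i,cv2.COLOR_BGR2HSV)
print("v:",h[180,300:365:4,2],h[225,290:355:4,2])
m=(h[:,:,2]<42)
for y in range(130,262,6):
    x=np.where(m[y,290:362])[0]+290
    if len(x):print(y,x.min(),x.max(),len(x))
E
cat > crop.py <<'E'
import cv2,sys
p,x0,y0,x1,y1,s,o=sys.argv[1:];i=cv2.imread(p)[int(y0):int(y1),int(x0):int(x1)]
cv2.imwrite(o,cv2.resize(i,None,fx=float(s),fy=float(s),interpolation=cv2.INTER_CUBIC))
E
python3 crop.py pics/w2.png 280 115 380 265 4 pics/w2c.png
```

```text
v: [103 103  96  38  44  42  40  41  40  40  39  33  63  65  66  64  66] [107 231 250 252  27  28  28  28  28  28  29  27  23  61  64  65  65]
130 323 343 21
136 322 344 23
142 321 344 24
148 307 343 29
154 306 351 44
160 313 352 23
166 313 348 23
172 312 347 26
178 311 346 25
184 310 345 28
190 309 345 31
196 309 343 35
202 301 341 41
208 300 341 42
214 299 341 43
220 300 342 43
226 305 339 35
232 305 337 33
238 304 335 32
244 302 335 34
250 303 334 32
256 310 327 18
```

View pics/w2c.png

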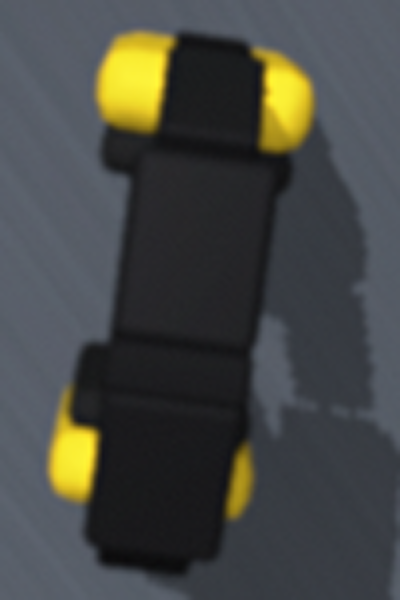

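```bash
python3 - <<'E'
from h import *
z=np.load("w2.npz");c=(z["K"],z["d"],z["E"])
f=lambda u,v,zz:plane("wrist",(280+u/4-.4,115+v/4-.4),zz,c)
a,b,p,q=f(140,152,.141),f(275,160,.141),f(88,545,.141),f(218,557,.141)
print(a,b,p,q);e=(a+b)/2;g=(p+q)/2
print("centre",(e+g)/2,"len",np.linalg.norm(e-g),"w",np.linalg.norm(a-b),np.linalg.norm(p-q))
for s,t in((e,g),(a,p),(b,q)):d=s-t;print(np.degrees(np.arctan2(d[1],d[0])))
for n,(u,v,w) in dict(l1=(118,250,345),l2=(105,245,395)).items():
    P=(f(u,w-10,.151)+f(v,w,.151))/2;print(n,P)
o=ctrl.get_obs();print(o["tool_pos"],o["tool_rot"])
E
```

```text
[ 0.41863182 -0.26165218  0.141     ] [ 0.44112303 -0.27947355  0.141     ] [ 0.35760731 -0.32710994  0.141     ] [ 0.38017795 -0.34651627  0.141     ]
centre [ 0.39938503 -0.30368799  0.141     ] len 0.0900457638480279 w 0.02869591059171514 0.029766405981125274
47.36975508506409
47.00741765991916
47.72764421261262
l1 [ 0.40415864 -0.29854468  0.151     ]
l2 [ 0.39627328 -0.30645544  0.151     ]
[ 0.40285822 -0.29614844  0.36419036] [-2.78263469e+00 -1.45801602e+00 -7.87405238e-04]
```

>>> jog_arm(
  deltas=[
    [-1,[-0.008,-0.018,-0.05],[0,0,-0.044]],
    [-1,[-0.008,-0.018,-0.12],[0,0,-0.044]],
    [-1,[-0.008,-0.018,-0.2],[0,0,-0.044]],
    [-1,[-0.008,-0.018,-0.28],[0,0,-0.044]],
    [-1,[-0.008,-0.018,-0.36],[0,0,-0.044]],
    [-1,[-0.008,-0.018,-0.43],[0,0,-0.044]],
    [-1,[-0.008,-0.018,-0.49],[0,0,-0.044]],
    [-1,[-0.008,-0.018,-0.54],[0,0,-0.044]],
    [-1,[-0.008,-0.018,-0.57],[0,0,-0.044]],
    [-1,[-0.008,-0.018,-0.59],[0,0,-0.044]],
    [-1,[-0.008,-0.018,-0.59],[0,0,-0.044]],
    [-1,[-0.008,-0.018,-0.59],[0,0,-0.044]],
  ],
)

```text
t: 7.75
tool_pos: [0.3998, -0.3041, 0.1288]
tool_rot: [2.876, 1.262, 0.001]
contact_force: [0.7, 0.3, 0.3]
opening: 0.0858
grip_force: 0.0
```

>>> jog_arm(
  deltas=[
    [-0.3,[0,0,0],[0,0,0]],
    [0,[0,0,0],[0,0,0]],
    [0.3,[0,0,0],[0,0,0]],
    [1,[0,0,0],[0,0,0]],
    [1,[0,0,0],[0,0,0]],
    [1,[0,0,0],[0,0,0]],
    [1,[0,0,0],[0,0,0]],
    [1,[0,0,0],[0,0,0]],
    [1,[0,0,0],[0,0,0]],
    [1,[0,0,0],[0,0,0]],
  ],
  squeeze=35,
)

```text
t: 8.58
tool_pos: [0.3996, -0.3042, 0.1289]
tool_rot: [2.877, 1.26, 0.0]
contact_force: [-2.0, 1.8, 5.3]
opening: 0.0313
grip_force: 36.3
```

>>> jog_arm(
  deltas=[
    [1,[0,0,0.03],[0,0,0]],
    [1,[0,0,0.08],[0,0,0]],
    [1,[0,0,0.15],[0,0,0]],
    [1,[0,0,0.23],[0,0,0]],
    [1,[0,0,0.31],[0,0,0]],
    [1,[0,0,0.39],[0,0,0]],
    [1,[0,0,0.47],[0,0,0]],
    [1,[0,0,0.54],[0,0,0]],
    [1,[0,0,0.59],[0,0,0]],
    [1,[0,0,0.62],[0,0,0]],
    [1,[0,0,0.62],[0,0,0]],
  ],
)

```text
t: 9.5
tool_pos: [0.3998, -0.3043, 0.379]
tool_rot: [2.874, 1.259, 0.002]
contact_force: [-0.0, 1.1, -2.7]
opening: 0.0314
grip_force: 35.6
```

```bash
python3 - <<'E'
from h import *
t=cv2.imread("pics/t2.png")
h=cv2.cvtColor(t[180:215,325:400],cv2.COLOR_BGR2HSV);m=cv2.inRange(h,np.array((23,120,90)),np.array((34,255,255)))
n,_,st,c=cv2.connectedComponentsWithStats(m)
for k in range(1,n):
    if st[k,4]>5: print(c[k]+[325,180],st[k],plane("top",c[k]+[325,180],.165),plane("top",c[k]+[325,180],.160))
h=cv2.cvtColor(t[160:200,230:300],cv2.COLOR_BGR2HSV);m=cv2.inRange(h,np.array((0,150,60)),np.array((8,255,255)))
n,_,st,c=cv2.connectedComponentsWithStats(m)
for k in range(1,n):
    if st[k,4]>20: print("knob",c[k]+[230,160],st[k],plane("top",c[k]+[230,160],.26))
w=ctrl.get_image("wrist")[:,:,::-1];cv2.imwrite("pics/w3.png",w)
s=ctrl.get_image("side")[:,:,::-1]
T=t[150:235,225:400]
a=cv2.resize(T,None,fx=3.4,fy=3.4,interpolation=cv2.INTER_CUBIC)
b=cv2.resize(w,(400,300))
cc=cv2.resize(s[150:350,190:440],(375,300))
o=np.zeros((600,800,3),np.uint8);o[:a.shape[0],:a.shape[1]]=a;o[300:,:400]=b;o[300:,400:775]=cc
cv2.imwrite("pics/m3.png",o)
E
```

```text
[351.46153846 192.16346154] [ 18   9  18   8 104] [ 0.63443321 -0.08497406  0.165     ] [ 0.63519277 -0.08533738  0.16      ]
knob [251.24468085 176.26595745] [16 11 11 12 94] [0.65379689 0.17312919 0.26      ]
```

View pics/m3.png

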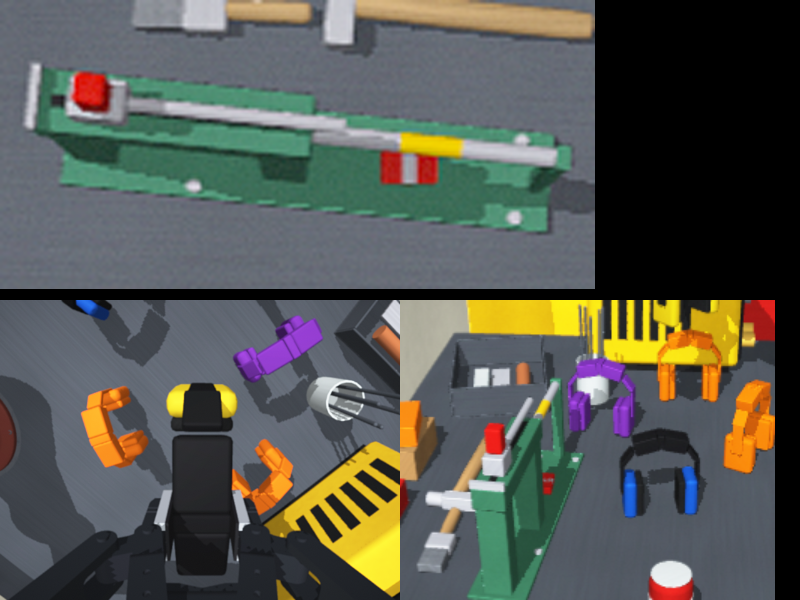

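>>> jog_arm(
  deltas=[
    [1,[0.03,0.03,0],[0,0,-0.015]],
    [1,[0.09,0.08,0],[0,0,-0.045]],
    [1,[0.16,0.15,0],[0,0,-0.08]],
    [1,[0.23,0.21,0],[0,0,-0.115]],
    [1,[0.3,0.28,0],[0,0,-0.15]],
    [1,[0.37,0.345,0],[0,0,-0.185]],
    [1,[0.44,0.41,0],[0,0,-0.22]],
    [1,[0.5,0.465,0],[0,0,-0.25]],
    [1,[0.55,0.51,0],[0,0,-0.27]],
    [1,[0.58,0.54,0],[0,0,-0.286]],
    [1,[0.588,0.547,0],[0,0,-0.286]],
    [1,[0.588,0.547,0],[0,0,-0.286]],
  ],
)

```text
t: 10.6
tool_pos: [0.6343, -0.0841, 0.3725]
tool_rot: [-3.139, 0.11, 0.009]
contact_force: [-0.5, -1.4, -3.7]
opening: 0.0314
grip_force: 35.5
```

```bash
python3 - <<'E'
from h import *
print(ctrl.get_obs()["tool_pos"])
w=ctrl.get_image("wrist")[:,:,::-1];s=ctrl.get_image("side")[:,:,::-1]
o=np.zeros((600,800,3),np.uint8);o[:300,:400]=cv2.resize(w,(400,300));o[:480,400:]=cv2.resize(s[100:340,200:400],(400,480))
cv2.imwrite("pics/m4.png",o)
E
```

```text
[ 0.63432265 -0.08407675  0.37254761]
```

View pics/m4.png

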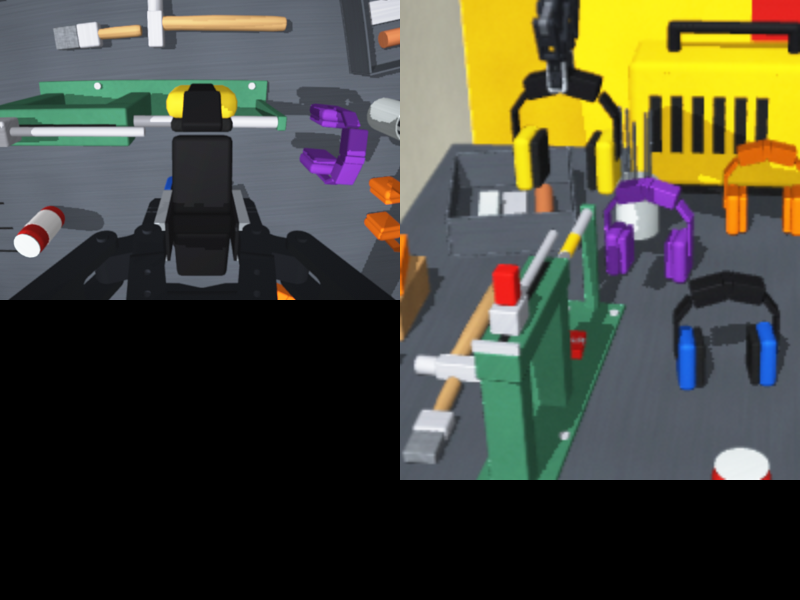

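Muffs are held level over the yellow mark, one cup on each side of the bar, and the rod tip is clear. Lowering.

>>> jog_arm(
  deltas=[
    [1,[0.002,-0.003,-0.02],[0,0,0]],
    [1,[0.002,-0.003,-0.06],[0,0,0]],
    [1,[0.002,-0.003,-0.11],[0,0,0]],
    [1,[0.002,-0.003,-0.16],[0,0,0]],
    [1,[0.002,-0.003,-0.21],[0,0,0]],
    [1,[0.002,-0.003,-0.26],[0,0,0]],
    [1,[0.002,-0.003,-0.31],[0,0,0]],
    [1,[0.002,-0.003,-0.36],[0,0,0]],
    [1,[0.002,-0.003,-0.4],[0,0,0]],
    [1,[0.002,-0.003,-0.43],[0,0,0]],
    [1,[0.002,-0.003,-0.45],[0,0,0]],
    [1,[0.002,-0.003,-0.46],[0,0,0]],
  ],
)

```text
t: 11.7
tool_pos: [0.6344, -0.0867, 0.1906]
tool_rot: [-3.139, 0.115, 0.003]
contact_force: [0.5, 0.6, -2.9]
opening: 0.0314
grip_force: 35.5
```

>>> jog_arm(
  deltas=[
    [1,[0,0.001,-0.012],[0,0,0]],
    [1,[0,0.003,-0.024],[0,0,0]],
    [1,[0,0.003,-0.032],[0,0,0]],
    [1,[0,0.003,-0.038],[0,0,0]],
    [1,[0,0.003,-0.042],[0,0,0]],
    [1,[0,0.003,-0.045],[0,0,0]],
    [1,[0,0.003,-0.048],[0,0,0]],
    [1,[0,0.003,-0.05],[0,0,0]],
    [1,[0,0.003,-0.05],[0,0,0]],
  ],
)

```text
t: 12.45
tool_pos: [0.6353, -0.0851, 0.172]
tool_rot: [-3.139, 0.114, 0.0]
contact_force: [-0.1, 0.2, -4.6]
opening: 0.0312
grip_force: 35.5
```

>>> jog_arm(
  deltas=[
    [1,[0,0,-0.002],[0,0,0]],
    [1,[0,0,-0.004],[0,0,0]],
    [1,[0,0,-0.006],[0,0,0]],
    [1,[0,0,-0.008],[0,0,0]],
    [1,[0,0,-0.01],[0,0,0]],
    [1,[0,0,-0.01],[0,0,0]],
  ],
)

```text
t: 12.95
tool_pos: [0.636, -0.0852, 0.1695]
tool_rot: [3.139, -0.114, 0.003]
contact_force: [-0.9, 0.9, 4.4]
opening: 0.031
grip_force: 36.2
```

>>> jog_arm(
  deltas=[
    [0.25,[0,0,0],[0,0,0]],
    [0.2,[0,0,0],[0,0,0]],
    [0.1,[0,0,0],[0,0,0]],
    [0,[0,0,0],[0,0,0]],
    [-0.1,[0,0,0],[0,0,0]],
    [-0.2,[0,0,0],[0,0,0]],
    [-0.2,[0,0,0],[0,0,0]],
    [-0.2,[0,0,0],[0,0,0]],
  ],
  squeeze=20,
)

```text
t: 13.62
tool_pos: [0.6353, -0.0851, 0.168]
tool_rot: [3.14, -0.114, -0.0]
contact_force: [-0.4, 0.0, -0.9]
opening: 0.0511
grip_force: 0.0
```

Rise straight up slowly, then look.

>>> jog_arm(
  deltas=[
    [-0.2,[0,0,0.02],[0,0,0]],
    [-0.2,[0,0,0.05],[0,0,0]],
    [-0.2,[0,0,0.09],[0,0,0]],
    [-0.2,[0,0,0.15],[0,0,0]],
    [-0.2,[0,0,0.22],[0,0,0]],
    [-0.2,[0,0,0.3],[0,0,0]],
    [-0.2,[0,0,0.38],[0,0,0]],
    [-0.2,[0,0,0.45],[0,0,0]],
    [-0.2,[0,0,0.5],[0,0,0]],
    [-0.2,[0,0,0.5],[0,0,0]],
  ],
)

```text
t: 14.45
tool_pos: [0.637, -0.0855, 0.377]
tool_rot: [3.137, -0.114, 0.019]
contact_force: [0.2, 0.2, 1.4]
opening: 0.0509
grip_force: 0.0
```

```bash
python3 - <<'E'
from h import *
print(ctrl.get_obs()["tool_pos"])
w=ctrl.get_image("wrist")[:,:,::-1];s=ctrl.get_image("side")[:,:,::-1]
o=np.zeros((600,800,3),np.uint8);o[:300,:400]=cv2.resize(w,(400,300));o[:480,400:]=cv2.resize(s[130:370,200:400],(400,480))
cv2.imwrite("pics/m5.png",o)
E
```

```text
[ 0.63699792 -0.08547595  0.3770105 ]
```

View pics/m5.png

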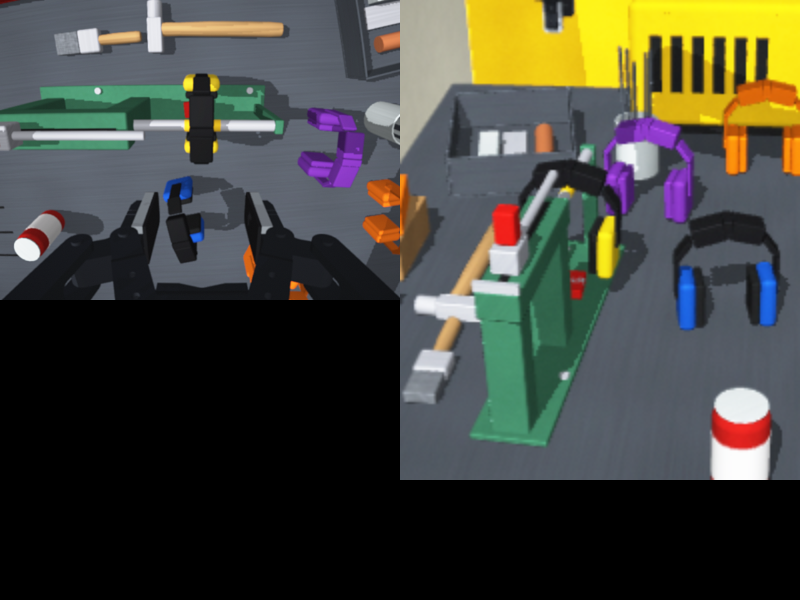

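The muffs hang level on the yellow mark, one cup on each side, and the gripper is clear. Now to the knob.

>>> jog_arm(
  deltas=[
    [-1,[0.01,0.1,0],[0,0,0]],
    [-1,[0.015,0.2,0],[0,0,0]],
    [-1,[0.02,0.3,0],[0,0,0]],
    [-1,[0.03,0.4,0],[0,0,0]],
    [-1,[0.035,0.5,0],[0,0,0]],
    [-1,[0.04,0.58,0],[0,0,0]],
    [-1,[0.042,0.647,0],[0,0,0]],
    [-1,[0.042,0.647,0],[0,0,0]],
    [-1,[0.042,0.647,0],[0,0,0]],
  ],
)

```text
t: 15.3
tool_pos: [0.6514, 0.1749, 0.3657]
tool_rot: [3.139, -0.11, -0.006]
contact_force: [0.6, 0.0, 0.4]
opening: 0.0854
grip_force: 0.0
```

```bash
python3 - <<'E'
from h import *
print(ctrl.get_obs()["tool_pos"],ctrl.get_obs()["tool_rot"])
c=cal("wrist");i=ctrl.get_image("wrist")[:,:,::-1]
m=cv2.inRange(cv2.cvtColor(i,cv2.COLOR_BGR2HSV),np.array((0,150,60)),np.array((8,255,255)))
n,_,st,ce=cv2.connectedComponentsWithStats(m)
for k in range(1,n):
    if st[k,4]>300: print(ce[k],st[k],plane("wrist",ce[k],.255,c))
E
```

```text
[0.65135617 0.1749398  0.36565899] [ 3.13855937 -0.11004268 -0.00568328]
[549.87798408 168.22015915] [542 155  17  27 377] [0.68423403 0.03419786 0.255     ]
[325.55677233 225.80806916] [ 307  202   38   48 1735] [0.65700543 0.1730098  0.255     ]
[252.87063389 380.04139715] [225 368  50  35 773] [0.54607042 0.23249882 0.255     ]
```

>>> jog_arm(
  deltas=[
    [-1,[0.005,-0.003,-0.08],[0,0,0]],
    [-1,[0.005,-0.003,-0.16],[0,0,0]],
    [-1,[0.005,-0.003,-0.24],[0,0,0]],
    [-1,[0.005,-0.003,-0.3],[0,0,0]],
    [-1,[0.005,-0.003,-0.3],[0,0,0]],
    [-0.3,[0.005,-0.003,-0.3],[0,0,0]],
    [0.2,[0.005,-0.003,-0.3],[0,0,0]],
    [0.6,[0.005,-0.003,-0.3],[0,0,0]],
    [1,[0.005,-0.003,-0.3],[0,0,0]],
    [1,[0.005,-0.003,-0.3],[0,0,0]],
    [1,[0.005,-0.003,-0.3],[0,0,0]],
    [1,[0.005,-0.003,-0.3],[0,0,0]],
  ],
  squeeze=20,
)

```text
t: 16.35
tool_pos: [0.655, 0.1726, 0.2504]
tool_rot: [-3.139, 0.114, -0.005]
contact_force: [-0.4, -0.1, 5.7]
opening: 0.023
grip_force: 24.1
```

>>> jog_arm(
  deltas=[
    [1,[-0.001,-0.015,0],[0,0,0]],
    [1,[-0.003,-0.04,0],[0,0,0]],
    [1,[-0.005,-0.065,0],[0,0,0]],
    [1,[-0.007,-0.09,0],[0,0,0]],
    [1,[-0.008,-0.115,0],[0,0,0]],
    [1,[-0.01,-0.14,0],[0,0,0]],
    [1,[-0.012,-0.165,0],[0,0,0]],
    [1,[-0.014,-0.19,0],[0,0,0]],
    [1,[-0.015,-0.215,0],[0,0,0]],
    [1,[-0.017,-0.235,0],[0,0,0]],
    [1,[-0.018,-0.245,0],[0,0,0]],
    [1,[-0.018,-0.25,0],[0,0,0]],
  ],
)

```text
t: 17.35
tool_pos: [0.6475, 0.073, 0.2504]
tool_rot: [-3.137, 0.114, -0.004]
contact_force: [-2.1, 3.3, 6.3]
opening: 0.0233
grip_force: 24.1
```

>>> jog_arm(
  deltas=[
    [1,[0,-0.004,0],[0,0,0]],
    [1,[0,-0.008,0],[0,0,0]],
    [1,[-0.001,-0.012,0],[0,0,0]],
    [1,[-0.001,-0.016,0],[0,0,0]],
    [1,[-0.001,-0.02,0],[0,0,0]],
    [1,[-0.001,-0.024,0],[0,0,0]],
    [1,[-0.002,-0.028,0],[0,0,0]],
    [1,[-0.002,-0.032,0],[0,0,0]],
    [1,[-0.002,-0.034,0],[0,0,0]],
    [1,[-0.002,-0.034,0],[0,0,0]],
  ],
)

```text
t: 18.18
tool_pos: [0.6467, 0.0629, 0.2504]
tool_rot: [-3.132, 0.111, -0.004]
contact_force: [-0.4, 11.6, 4.9]
opening: 0.0236
grip_force: 24.2
```

Travelled 110 mm and it is against the home stop (about 12 N). Release, rise and check.

>>> jog_arm(
  deltas=[
    [0.2,[0,0,0],[0,0,0]],
    [-0.3,[0,0,0],[0,0,0]],
    [-0.5,[0,0,0],[0,0,0]],
    [-0.5,[0,0,0],[0,0,0]],
    [-0.5,[0,0,0.08],[0,0,0]],
    [-0.5,[0,0,0.16],[0,0,0]],
    [-0.5,[0,0,0.24],[0,0,0]],
    [-0.5,[-0.1,0.1,0.3],[0,0,0]],
    [-0.5,[-0.3,0.3,0.3],[0,0,0]],
    [-0.5,[-0.3,0.3,0.3],[0,0,0]],
    [-0.5,[-0.3,0.3,0.3],[0,0,0]],
    [-0.5,[-0.3,0.3,0.3],[0,0,0]],
  ],
)

```text
t: 19.18
tool_pos: [0.523, 0.1822, 0.3695]
tool_rot: [-3.138, 0.107, -0.001]
contact_force: [-0.2, -0.5, -0.0]
opening: 0.0641
grip_force: 0.0
```

```bash
python3 - <<'E'
from h import *
o=ctrl.get_obs();print(o["t"],o["tool_pos"],o["contact_force"])
s=ctrl.get_image("side")[:,:,::-1]
def bl(roi,lo,hi,nm):
    x0,y0,x1,y1=roi;m=cv2.inRange(cv2.cvtColor(s[y0:y1,x0:x1],cv2.COLOR_BGR2HSV),np.array(lo),np.array(hi))
    n,_,st,c=cv2.connectedComponentsWithStats(m)
    for k in range(1,n):
        if st[k,4]>20:print(nm,c[k]+[x0,y0],st[k,4])
m5=cv2.imread("pics/m5.png")[:480,400:]
h=cv2.cvtColor(m5[200:300,150:240],cv2.COLOR_BGR2HSV);m=cv2.inRange(h,np.array((23,120,90)),np.array((34,255,255)))
M=cv2.moments(m,True);print("before cup px",200+(150+M['m10']/M['m00'])/2,130+(200+M['m01']/M['m00'])/2)
bl((275,230,320,280),(23,120,90),(34,255,255),"cup now")
bl((245,190,300,250),(0,150,60),(8,255,255),"knob side")
print("expected knob",proj("side",[[.6463,.0633,.25]]))
E
```

```text
19.1833 [0.5229733  0.18217528 0.36946862] [-0.21724329 -0.4593562  -0.04565004]
before cup px 303.1204028021016 254.20971978984238
cup now [302.96153846 253.83566434] 286
knob side [266.64593301 218.66507177] 209
expected knob [[267.32161969 216.86189403]]
```

The cup has not moved, and the knob is at its home position. Handing in.

```bash
python3 -c "
from station import ctrl
print(ctrl.finish_job())"
```

```text
the job is handed in; nothing more can be done
None
```

The yellow protectors hang over the bar at the yellow mark, one cup on each side, and the red knob is fully home against its stop; I handed the job in at about 19 s on the robot's clock.

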